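# Tip the offcut pan and scrape it clean into the pot

### The job

Tip the offcut pan by its bar until it stands fully tipped (it stays where it is left), with the wooden offcuts still clinging to its floor. Then take the bench scraper and with it sweep all three offcuts down the tipped pan, over its open lip and into the pot below, never touching them with the gripper. Leave the pan tipped, hang the scraper back between the rails of its rest, and do not shift or tip the pot or disturb the oilstone and the finial.

Things in the scene. Friction and masses are not known exactly. Their poses are not given: they have to be found in the camera images.
- pan_stand: fixed plywood stand that carries the pan between two cheeks (152 mm apart, 12 mm thick, 138 mm high). Origin on the bench below the pan's hinge axis; x runs across the pan, +y points to its closed end with the bar, -y to the open lip, z up
- pan (a joint): angle of the pan about its hinge, which runs along the stand's x: 0 is level, grows as the bar end rises, stop at 0.46 (fully tipped). A stiff hinge: it stays at any angle, about 10 to 13 N up at the bar lifts it; 5 N down does not lower it
- pan_hinge (a point): middle of the pan's hinge axis, 115 mm above the bench. Axes as the stand's, but turning with the pan, as for all pan points
- pan_floor (a point): sheet-metal pan, 116 mm wide inside (across x) and 192 mm long, side and end walls 24 mm high above the floor, no wall at the lip. This point lies on the top of its floor, 12 mm under the hinge; the floor runs from y = -60 mm (lip) to y = +130 mm (end wall)
- pan_lip (a point): middle of the open lip, on the top of the floor; it sinks about 27 mm as the pan is tipped, to 16 mm above the pot's rim
- pan_bar (a point): middle of the bar handle of the pan: a round bar 10 mm thick and 100 mm long along x, 184 mm from the hinge axis along the pan and 5 mm above it, 51 mm clear of the end wall, free space under it. Fully tipped it stands 200 mm above the bench, so carry things over it higher than 210 mm
- catch_pot: loose open round dark metal pot, 150 mm across the mouth, 62 mm high, wall 4 mm, with two small ear handles, standing on the bench under and in front of the lip. Origin: centre of its underside
- strip_offcut: wooden offcut 70x22x14 mm lying in the pan; origin in the centre of its underside. It clings: it does not slide when the pan is tipped, but must be pushed
- step_offcut: wooden offcut 60x30 mm, 9 mm thick and 18 mm along one long side; origin in the centre of its underside; clings likewise
- wide_offcut: wooden offcut 62x34x12 mm; origin in the centre of its underside; clings likewise
- scraper: bench scraper, 0.16 kg: upright steel blade 100 mm wide (x), 3 mm thick (y), whose working edge is its lower edge, under a dark wooden handle 104 mm long (x), 28 mm thick (y), from 62 to 100 mm above the edge (z). Origin in the middle of the working edge; y is square to the blade. Starts hanging in the rest with the edge 14 mm above the bench
- scraper_rest: fixed wooden rest: base 150x70 mm and two rails along its x, 14 mm apart and each 12 mm wide, 140 mm long, tops 76 mm above the bench. The scraper's blade hangs between the rails (and between end cheeks 124 mm apart) and its handle lies on them, its x along the rest's x. Origin in the centre of the underside
- oilstone: loose dark oilstone 156x72x22 mm lying on the bench, a bystander; origin in the centre of its underside
- turned_finial: loose turned wooden finial, 38 mm across, 71 mm high, standing on the bench, a bystander; origin in the centre of its underside

How it is judged:
On the way, in this order (a step that is already met when the one before it is completed fails the run):
1. the pan is tipped (over 0.38 rad) with all three offcuts still in it (value of joint pan above 0.38 rad and z of strip_offcut in the frame of pan_floor between -0.01 and 0.03 m and y of strip_offcut in the frame of pan_floor between -0.06 and 0.13 m and z of step_offcut in the frame of pan_floor between -0.01 and 0.03 m and y of step_offcut in the frame of pan_floor between -0.06 and 0.13 m and z of wide_offcut in the frame of pan_floor between -0.01 and 0.03 m and y of wide_offcut in the frame of pan_floor between -0.06 and 0.13 m), for 0.2 s.
2. the scraper's edge is at the floor of the tipped pan (within 12 mm) between its lip and its end wall (value of joint pan above 0.38 rad and z of scraper in the frame of pan_floor between -0.012 and 0.012 m and x of scraper in the frame of pan_floor between -0.03 and 0.03 m and y of scraper in the frame of pan_floor between -0.06 and 0.13 m), for 0.1 s.
3. all three offcuts are in the pot, the pan still tipped (value of joint pan above 0.38 rad and horizontal distance between each of strip_offcut, step_offcut, wide_offcut and catch_pot below 0.075 m and height (world z) of each of strip_offcut, step_offcut, wide_offcut below 0.062 m), for 0.2 s.
At the end, for the whole second after the job is handed in: Pan still tipped over 0.38 rad; all three offcuts at rest in the pot (within 75 mm of its axis, below its rim); scraper hanging at rest in its rest (edge 6 to 20 mm above the bench, within 22 mm of the middle and 0.2 rad of upright); pot upright (0.1 rad), within 30 mm of its start (all of step 3 and linear speed of each of strip_offcut, step_offcut, wide_offcut, scraper below 0.02 m/s and horizontal distance between scraper and scraper_rest below 0.022 m and height (world z) of scraper between 0.006 and 0.02 m and angle between scraper's own z axis and vertical below 0.2 rad and distance of catch_pot from where it was at the start of the episode below 0.03 m and angle between catch_pot's own z axis and vertical below 0.1 rad); the robot touches nothing.
It fails at once if the gripper touches an offcut (contact force between the fingers and strip_offcut above 0.5 N or contact force between the fingers and step_offcut above 0.5 N or contact force between the fingers and wide_offcut above 0.5 N).
It fails at once if the pot is tipped over 0.4 rad (angle between catch_pot's own z axis and vertical above 0.4 rad).
It fails at once if the oilstone or the finial is moved more than 30 mm (distance of any of oilstone, turned_finial from where it was at the start of the episode above 0.03 m).
It also fails if it takes over 61 s, if anything falls off the work surface, if the arm or the gripper's body presses on something with over 40 N, if the wrist force passes 120 N, or if a joint passes its speed limit or range.

### The arm

A 7-joint arm with a two-finger parallel gripper is mounted at the origin on a cart in front of the work surface, level with it; the furniture and walls round the work are solid. World frame = base frame: x ahead of the robot, y to its left, z up, the work surface at z = 0. Lengths are in m, angles in rad, forces in N, time in s.
With the tool pointing down it reaches from about 0.425 to 0.925 m from the base axis. Payload 6.8 kg.
Tool frame: the origin (TCP) lies at the very end of the fingers, on their centre line; the grasp point (between the pads) lies 19 mm behind it; z points along the fingers, y is the line along which they close (so a half turn about z gives the same grasp; the last joint's range is limited). The gripper opens to 85 mm and grips with 20 to 120 N. Pads are 22 mm wide; open, the fingers measure 114 mm over their backs; the gripper's body (76 mm by 85 mm) begins 54 mm behind the grasp point. The pads swing forward as they close: fully open they stand 13 mm farther back than shut.
Start: joints at [-0.108, 0.477, 0.022, 1.555, -0.011, 1.109, -0.083], TCP at [0.675, 0, 0.231] pointing down, gripper open.
Joint ranges: [-2.96, 2.96], [-0.34, 2.1], [-1.41, 1.46], [0.24, 2.44], [-1.37, 4.51], [0.17, 1.92], [-2.96, 2.96]. Speed limits (rad/s): [2.39, 2.39, 3.14, 3.14, 3.14, 3.14, 3.14].

### API

Orientations are given as a unit quaternion [w, x, y, z].
In Python, from station import bot gives the robot as it stands. The module is installed in compiled form; this text tells all that it offers.
- The arm moves only by the shell command python3 -m jog 'ROWS' [OPENING] [FORCE]. ROWS is JSON, a list of rows, each a list of 4 numbers: the shift along the tool's x, y, z in cm, then the turn about the tool's z in rad. In form: [[x, y, z, spin], ...]. A call has 1 to 20 rows; each row is the pose to reach, as a shift and turn from the pose commanded when the call began, along the tool's axes at that moment; what a row does not reach only later rows make up. A row lasts 1/12 s, in which the tool goes at most 41.7 mm and 7.16 degrees, less where a joint would pass 70% of its speed; a pose out of reach is approached as far as the arm can. A call with a gripper value outside its range is refused whole. OPENING is the closure, from -1 (fully open) to 1 (shut), set as the call begins (- or left out, the last holds). The fingers move at their own pace and stop on an object; FORCE is the grip in N (left out, the last holds). Time passes only in rows, so rows that repeat a pose let the fingers close. It gives the time, the measured TCP pose, the force, the opening and the grip force at its end, in the units of the state.
- bot.get_obs(): the state, without advancing time (a new reading comes with each control period).
- bot.read_camera(name): name is "scene" or "side" or "wrist"; returns a dict with "pixels" (480x640x3 uint8, red, green, blue), "depth" (480x640 float32, m along the optical axis (not along the pixel's ray), 0 where there is no reading), "fovy" (degrees; the focal length in pixels is half the picture's height over the tangent of half this angle, whatever the lens; pixels are square), "cx", "cy" (the principal point, pixels), "pose" (4x4, takes a point from camera to world coordinates). Camera axes: x right, y down, z forward; pixel columns grow to the right and rows downward; lengths in m; the calibration is good to about 2 mm. The wrist camera is an equidistant fisheye: a pixel r from the principal point sees the ray r / f radians off the axis. A picture is of the moment at which its call begins.
- bot.hand_in(): hands the job in; it is judged then, once.
The state is a dict: "t": time; "q": joint angles; "joint_vel": joint speeds; "joint_torque": joint torques, N m; "eef_pos": TCP position; "tool_rot": TCP orientation; "contact_force": force on the tool from outside, world axes, zero at the start; "torque": the same for the moment, N m; "gripper_width": opening from 0.0 (shut) to 1.0 (fully open); "grasp_force": force on a finger pad.
Only numpy, scipy, OpenCV 4.12 (cv2) and the standard library are available. Lean on these libraries where they do the work, as an engineer would, in place of code of your own. Each camera call takes 0.05 s, during which the arm holds its last target. There are 200 camera calls.

## Working session

There is one attempt and no reset: what is moved stays moved. The work goes in short steps, Python scripts to look and compute and a shell command to move; the robot and the scene stay as the last step left them, time stands still between calls to the robot, and variables do not carry over. Pictures are saved under pics/ and viewed, at most 12 in all, crops included, and the job is handed in when it is done.

```bash
mkdir -p pics
python3 - <<'E'
from station import bot
import cv2,numpy as np
o=bot.get_obs();print({k:np.round(v,3) for k,v in o.items()})
for n in("scene","side"):
    c=bot.read_camera(n);np.savez("pics/"+n+"0.npz",**c)
    cv2.imwrite(f"pics/{n}0.png",c["pixels"][:,:,::-1]);print(n,c["fovy"],c["cx"],c["cy"],np.round(c["pose"],3))
E
```

```text
{'t': np.float64(0.0), 'q': array([-0.108,  0.478,  0.022,  1.556, -0.011,  1.109, -0.083]), 'joint_vel': array([ 0.   ,  0.001,  0.002, -0.   , -0.001, -0.   ,  0.001]), 'joint_torque': array([-1.0000e-03, -5.9644e+01,  1.6080e+00, -2.8119e+01,  1.2000e-02,
        9.0000e-03,  0.0000e+00]), 'eef_pos': array([ 0.674, -0.   ,  0.23 ]), 'tool_rot': array([-0.001,  0.707,  0.707, -0.001]), 'contact_force': array([0.169, 0.134, 0.277]), 'torque': array([ 0.043,  0.034, -0.025]), 'grasp_force': np.float64(0.0), 'gripper_width': np.float64(0.998)}
scene 44.40499273753364 315.53782293611624 237.46103776021508 [[ 0.872 -0.345  0.348  0.007]
 [-0.49  -0.588  0.644 -0.816]
 [-0.018 -0.731 -0.682  0.943]
 [ 0.     0.     0.     1.   ]]
side 53.63177424754194 326.14449812659495 244.4679931035323 [[-0.924 -0.204  0.324  0.07 ]
 [-0.382  0.545 -0.747  0.944]
 [-0.024 -0.813 -0.581  0.815]
 [ 0.     0.     0.     1.   ]]
```

View pics/scene0.png

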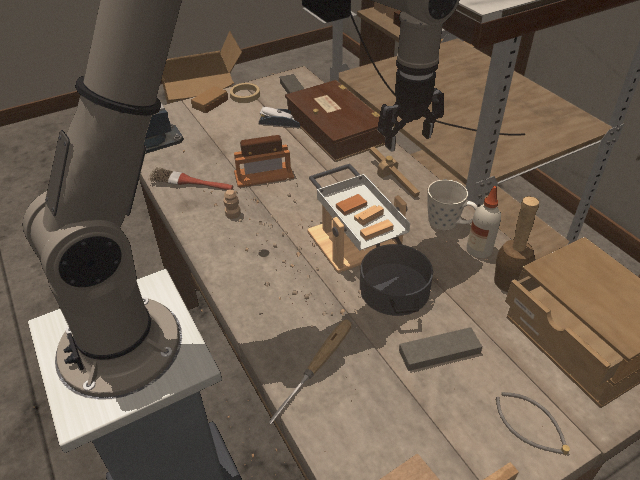

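View pics/side0.png

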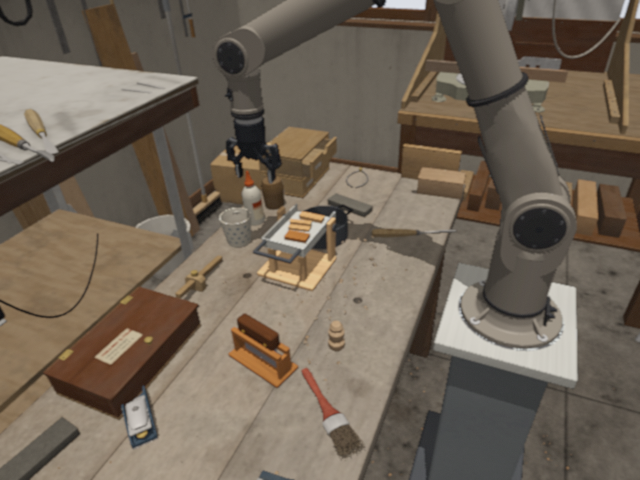

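The scene view shows the pan at about (365,208) with its bar at (325,180). The pot is at (396,278), the rest with the scraper at (263,160), the finial at (232,203) and the oilstone at (440,348). The side view shows the same layout. I'll build a top-down map from the two depth images.

```bash
cat > h.py <<'E'
import numpy as np,cv2
def cloud(c):
    h,w=c["depth"].shape;f=h/2/np.tan(np.radians(float(c["fovy"]))/2)
    u,v=np.meshgrid(np.arange(w),np.arange(h));d=c["depth"]
    p=np.stack([(u-c["cx"])/f*d,(v-c["cy"])/f*d,d],-1)
    P=p@c["pose"][:3,:3].T+c["pose"][:3,3];P[d<=0]=np.nan
    return P,c["pixels"]
X0,Y1,S=0.38,0.42,1000   # map: col=(Y1-y)*S, row=(1.0-x)*S
def topmap(clouds,zmax=0.2):
    img=np.zeros((600,800,3),np.uint8);hm=np.full((600,800),-1.)
    for P,C in clouds:
        P=P.reshape(-1,3);C=C.reshape(-1,3)
        k=np.isfinite(P[:,0])&(P[:,2]<zmax)&(P[:,2]>-.02);P,C=P[k],C[k]
        r=((.98-P[:,0])*1000).round().astype(int);q=((Y1-P[:,1])*1000).round().astype(int)
        for i in np.argsort(P[:,2]):
            a,b=r[i],q[i]
            if 1<=a<599 and 1<=b<799:
                s=np.s_[a-1:a+2,b-1:b+2];m=hm[s]<P[i,2];hm[s][m]=P[i,2];img[s][m]=C[i][::-1]
    return img,hm
E
python3 - <<'E'
from h import *
cl=[cloud(np.load(f"pics/{n}0.npz")) for n in("scene","side")]
img,hm=topmap(cl);cv2.imwrite("pics/top0.png",img)
for n,(P,C) in zip("ab",cl):
    k=(np.abs(P[...,2])<.02);print(n,np.nanmedian(P[k][:,2]))
E
```

```text
a 0.001107387776187796
b -0.0011855541992010776
```

View pics/top0.png

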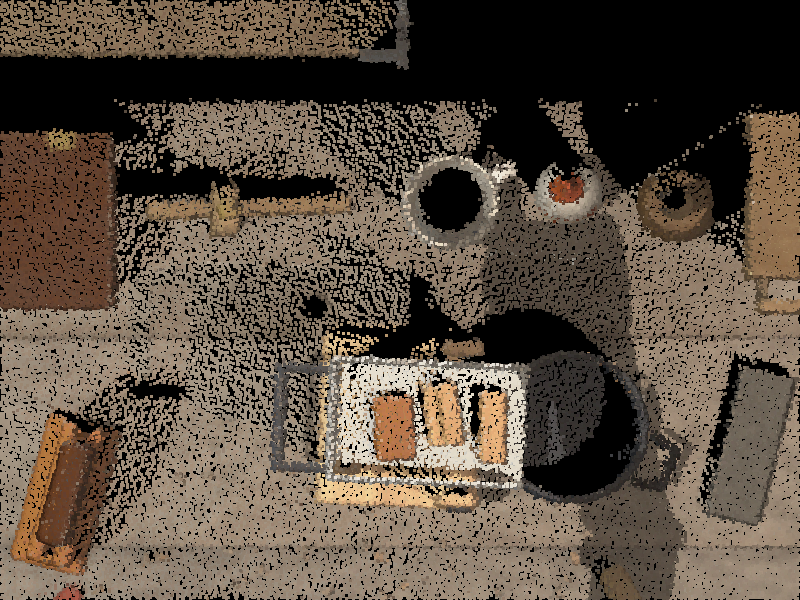

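The map's columns are (0.42−y) in mm and its rows (0.98−x) in mm. The bar is at column 279, rows 365–470. The pan lip is at column 525, the pot centre near (580,425), the handle at (72,487) and the oilstone at (750,440). Next I'll fit each of these precisely.

```bash
cat >> h.py <<'E'
def box(P): 
    (c,s,a)=cv2.minAreaRect((P[:,:2]*1000).astype(np.float32));b=cv2.boxPoints((c,s,a))
    e=[b[1]-b[0],b[2]-b[1]];l=max(e,key=np.linalg.norm)
    return "c",np.round(c,1),"size",np.round(sorted(s),1),"long-axis deg",round(np.degrees(np.arctan2(l[1],l[0]))%180,2),"n",len(P),"z",np.round(np.percentile(P[:,2]*1000,[5,50,95]),1)
def sel(P,C,x,y,z,f=lambda r,g,b:r>=0):
    P=P.reshape(-1,3);C=C.reshape(-1,3).astype(int)
    k=(P[:,0]>x[0])&(P[:,0]<x[1])&(P[:,1]>y[0])&(P[:,1]<y[1])&(P[:,2]>z[0])&(P[:,2]<z[1])&f(*C.T)
    return P[k]
def clean(P,r=.004,n=4):
    from scipy.spatial import cKDTree
    t=cKDTree(P);return P[[len(i)>n for i in t.query_ball_point(P,r)]]
gray=lambda r,g,b:(r-b)<25
E
python3 - <<'E'
from h import *
for n in("scene","side"):
    P,C=cloud(np.load(f"pics/{n}0.npz"));print(n)
    for nm,a in dict(pan=((.48,.65),(-.11,.16),(.112,.135),gray),bar=((.48,.65),(.125,.16),(.105,.135),gray),
      floor=((.48,.65),(-.12,.1),(.098,.108),lambda r,g,b:(r-b<30)&(r>150)),
      handle=((.4,.6),(.28,.42),(.105,.125)),rest=((.38,.6),(.28,.42),(.064,.083),lambda r,g,b:(r-b)>60),
      off=((.5,.63),(-.1,.06),(.108,.13),lambda r,g,b:(r-b)>45),
      pot=((.45,.66),(-.25,-.115),(.052,.068),gray)).items():
        Q=clean(sel(P,C,*a))
        if len(Q)<10: print(nm,len(Q));continue
        print(nm,*box(Q))
        if nm=="off":
            for lo,hi in((-.03,-.008),(-.0,.0),):pass
            h=np.histogram(Q[:,1],np.arange(-.1,.061,.01));print(h[0])
        if nm=="pot":
            A=np.c_[2*Q[:,:2],np.ones(len(Q))];s=np.linalg.lstsq(A,(Q[:,:2]**2).sum(1),rcond=None)[0];print("circle",s[:2],np.sqrt(s[2]+s[:2]@s[:2]))
E
```

```text
scene
pan c [561.4  19.4] size [133.7 244. ] long-axis deg 87.67 n 365 z [114.9 122.7 127. ]
bar c [562.7 136.7] size [  9.1 101.3] long-axis deg 176.18 n 72 z [120.  123.9 126.6]
floor c [560.  -11.1] size [112.  182.9] long-axis deg 87.47 n 596 z [101.5 103.5 105.5]
handle c [484.2 352.3] size [23.9 96.3] long-axis deg 165.13 n 100 z [107.6 112.4 115.8]
rest 1
off c [557.8 -22.3] size [ 75.  125.7] long-axis deg 88.77 n 392 z [112.5 116.7 122.1]
[ 0 40 65 55  0  2 40 21 23  2  4 41 48 50  1  0]
pot c [ 554.9 -183.6] size [128.3 149.5] long-axis deg 2.69 n 364 z [53.4 58.2 63.4]
circle [ 0.55175348 -0.16790996] 0.07039750257307975
side
pan c [560.2  58.3] size [122.5 180.8] long-axis deg 87.07 n 183 z [115.7 120.9 123.7]
bar c [562.9 142.3] size [ 16.  104.7] long-axis deg 172.8 n 66 z [117.9 121.  123.5]
floor c [566.7  -5.1] size [ 96.4 124.6] long-axis deg 88.31 n 69 z [ 98.8 100.6 102.6]
handle c [485.7 359.4] size [ 26.7 100.1] long-axis deg 165.15 n 412 z [107.5 111.4 113.7]
rest c [485.4 357.9] size [ 36.3 139.1] long-axis deg 164.6 n 278 z [68.1 73.5 75.6]
off c [554.8 -14.1] size [ 66.6 116.4] long-axis deg 86.52 n 67 z [109.3 112.3 118.8]
[ 0  0  1 12  0  0  0 19  4  0  0  2  1 17 11  0]
pot 0
```

```bash
python3 -m jog '[[4,-3,0,-0.12],[8,-6,0,-0.24],[12,-9,0,-0.36],[14,-11.1,0,-0.48],[14,-11.1,0,-0.6],[14,-11.1,0,-0.72],[14,-11.1,0,-0.84],[14,-11.1,0,-0.96],[14,-11.1,0,-1.08],[14,-11.1,0,-1.2],[14,-11.1,0,-1.32],[14,-11.1,0,-1.44],[14,-11.1,0,-1.525],[14,-11.1,0,-1.525],[14,-11.1,0,-1.525]]' -0.1 40
python3 - <<'E'
from station import bot
import cv2,numpy as np
o=bot.get_obs();print(o["q"].round(2),o["gripper_width"])
c=bot.read_camera("wrist");np.savez("pics/w1.npz",**c)
cv2.imwrite("pics/w1.png",c["pixels"][:,:,::-1]);print(c["fovy"],c["cx"],c["cy"],np.round(c["pose"],3))
E
```

```text
t: 1.35
eef_pos: [0.5638, 0.1398, 0.231]
tool_rot: [-0.0, 0.024, 1.0, -0.0]
contact_force: [-0.2, -0.1, -0.1]
gripper_width: 0.548
grasp_force: 0.0
[-0.09  0.34 -0.32  1.77  0.12  1.05  1.06] 0.5481319545023917
65.70646984690485 321.55752015275885 242.85788819374508 [[ 0.05   0.951  0.304  0.485]
 [ 0.999 -0.048 -0.014  0.145]
 [ 0.001  0.304 -0.953  0.373]
 [ 0.     0.     0.     1.   ]]
```

View pics/w1.png

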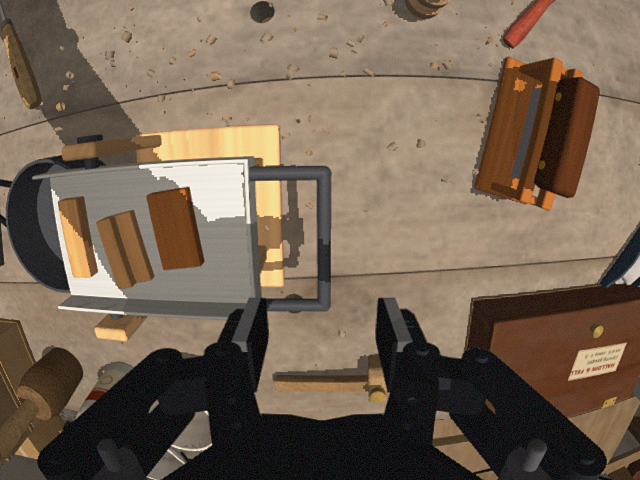

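The wrist image shows the bar at column 323, rows 168–310, between the finger columns. The pan's end wall is at column 250 and the wide offcut at (175,228). I'll cast rays for the bar and the pan corners.

```bash
cat >> h.py <<'E'
def wray(c,u,v,z):
    f=240/np.tan(np.radians(float(c["fovy"]))/2);d=np.array([u-c["cx"],v-c["cy"]]);r=np.hypot(*d);th=r/f
    ray=c["pose"][:3,:3]@np.r_[d/r*np.sin(th),np.cos(th)];o=c["pose"][:3,3]
    return (o+ray*(z-o[2])/ray[2])*1000
E
python3 - <<'E'
from h import *
c=np.load("pics/w1.npz")
for n,u,v,z in[("bar end a",323,172,.12),("bar end b",323,305,.12),("wall corner top a",252,158,.127),("wall corner top b",258,317,.127),("lip wall top? a",34,178,.127),("lip b",58,309,.127),("wide c",176,229,.115),("step c",125,248,.118),("strip c",77,237,.117),("wide edge",196,228,.115),("strip edge",63,238,.117)]:
    print(n,wray(c,u,v,z).round(1))
P,C=None,None
# depth along optical axis with fisheye: white floor mask -> floor plane
m=cv2.inRange(c["pixels"],(120,120,110),(255,255,255));n,l,s,_=cv2.connectedComponentsWithStats(m)
i=1+np.argmax(s[1:,4]);v,u=np.where(l==i);print(s[i])
Q=np.array([wray(c,a,b,.103) for a,b in zip(u[::3],v[::3])])/1000;print(*box(Q))
E
```

```text
bar end a [515.5 144.4 120. ]
bar end b [615.9 139.5 120. ]
wall corner top a [502.3  97.6 127. ]
wall corner top b [620.7  89.7 127. ]
lip wall top? a [495.5 -94.8 127. ]
lip b [ 615.4 -103.5  127. ]
wide c [551.2  30.9 115. ]
step c [563.2 -16.5 118. ]
strip c [551.6 -65.3 117. ]
wide edge [551.4  47.5 115. ]
strip edge [551.6 -82.1 117. ]
[  120    77   520   197 55499]
c [523.7 223.8] size [149.4 470.1] long-axis deg 89.84 n 18500 z [103. 103. 103.]
```

```bash
python3 -m jog '[[0,0.1,4,0],[0,0.1,8,0],[0,0.1,11,0],[0,0.1,12.6,0],[0,0.1,12.6,0],[0,0.1,12.6,0]]' -0.1 && python3 -m jog '[[0,0,0,0],[0,0,0,0],[0,0,0,0],[0,0,0,0],[0,0,0,0],[0,0,0,0],[0,0,0,0],[0,0,0,0]]' 1 50
```

```text
t: 1.9
eef_pos: [0.5637, 0.141, 0.1049]
tool_rot: [-0.001, 0.024, 1.0, -0.0]
contact_force: [0.1, 0.9, 0.7]
gripper_width: 0.554
grasp_force: 0.0
t: 2.57
eef_pos: [0.5651, 0.1412, 0.107]
tool_rot: [0.001, 0.023, 1.0, 0.0]
contact_force: [-2.4, -0.2, 6.9]
gripper_width: 0.094
grasp_force: 48.8
```

```bash
python3 -m jog '[[0,-0.04,-0.9,0],[0,-0.14,-1.83,0],[0,-0.28,-2.75,0],[0,-0.47,-3.65,0],[0,-0.7,-4.55,0],[0,-0.97,-5.42,0],[0,-1.3,-6.3,0],[0,-1.65,-7.13,0],[0,-1.9,-7.7,0],[0,-2.14,-8.2,0],[0,-2.2,-8.4,0],[0,-2.2,-8.4,0],[0,-2.2,-8.4,0]]'
```

```text
t: 3.65
eef_pos: [0.564, 0.12, 0.1899]
tool_rot: [0.001, 0.023, 1.0, 0.001]
contact_force: [3.9, 2.9, -3.2]
gripper_width: 0.095
grasp_force: 49.2
```

```bash
python3 -m jog '[[0,0,0,0],[0,0,0,0],[0,0,0,0],[0,0,0,0],[0,0,-3,0],[0,0,-6,0],[0,0,-8,0],[1,4,-8,0],[3,8,-7,0.1],[4.5,12,-5,0.212],[6,16,-3,0.212],[7.5,20,-2,0.212],[8.95,23.3,-1,0.212],[8.95,23.3,-1,0.212],[8.95,23.3,-1,0.212],[8.95,23.3,-1,0.212]]' -0.1
python3 - <<'E'
from h import *
from station import bot
for n in("scene","side","wrist"):
    c=bot.read_camera(n);np.savez("pics/"+n+"2.npz",**c)
    cv2.imwrite(f"pics/{n}2.png",c["pixels"][:,:,::-1])
    if n!="wrist":
        P,C=cloud(c);Q=sel(P,C,(.5,.62),(-.1,.08),(.07,.2),lambda r,g,b:(r-b<30)&(r>140))
        A=np.c_[Q[:,:2],np.ones(len(Q))];s=np.linalg.lstsq(A,Q[:,2],rcond=None)[0];
        for _ in range(4):
            k=np.abs(Q[:,2]-A@s)<.006;s=np.linalg.lstsq(A[k],Q[k,2],rcond=None)[0]
        print(n,len(Q),k.sum(),"tilt",np.arctan(np.hypot(*s[:2])),"z at hinge xy",s@[.558,-.043,1], "slopes",s[:2])
        print("bar",*box(clean(sel(P,C,(.5,.63),(.1,.14),(.185,.215),gray))))
        print("handle",*box(clean(sel(P,C,(.4,.6),(.28,.42),(.105,.125),))))
E
```

```text
t: 4.98
eef_pos: [0.4839, 0.3561, 0.199]
tool_rot: [-0.0, 0.128, 0.992, -0.0]
contact_force: [0.6, -0.8, -0.2]
gripper_width: 0.551
grasp_force: 0.0
scene 1713 1562 tilt 0.4560358069266039 z at hinge xy 0.10210969901507466 slopes [0.02406984 0.48993023]
bar c [561.1 111.9] size [ 20.5 106. ] long-axis deg 1.33 n 119 z [197.6 203.3 206.8]
handle c [486.1 349.3] size [24.1 96.1] long-axis deg 167.96 n 101 z [107.1 111.2 115.5]
side 206 166 tilt 0.4191608542292579 z at hinge xy 0.12534851909238723 slopes [0.00789871 0.44549641]
bar c [544.4 123.5] size [21.4 77.2] long-axis deg 13.54 n 75 z [197.1 200.9 204. ]
handle c [485.  358.7] size [25.8 98.9] long-axis deg 163.67 n 395 z [107.  111.6 113.7]
```

View pics/wrist2.png

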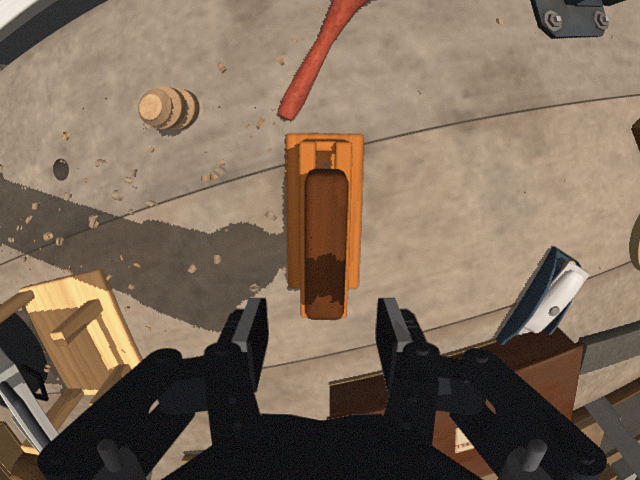

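View pics/scene2.png

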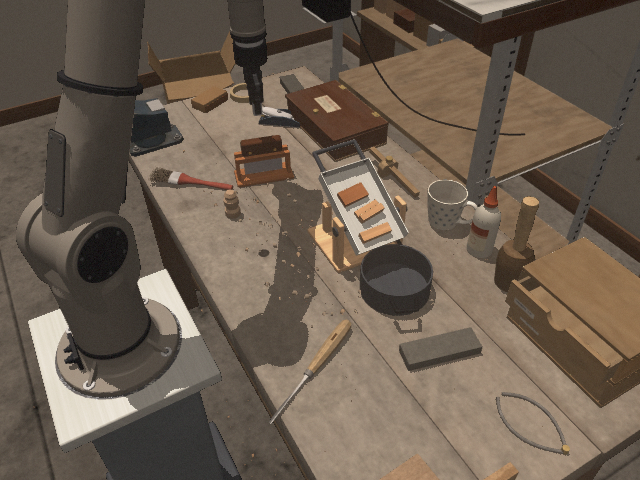

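The scene view confirms the pan is fully tipped (0.456 rad) with all three offcuts still on its floor. The wrist view shows the handle at columns 306–349 and rows 169–320, square to the fingers.

Run:
```python
from h import *
c=np.load("pics/wrist2.npz")
for u,v in[(327,170),(325,320),(327,245),(306,245),(349,245)]:print(wray(c,u,v,.114).round(1))
for u,v in[(325,135)]:print("rest",wray(c,u,v,.076).round(1))
```

```text
[435.6 371.9 114. ]
[535.5 344.2 114. ]
[482.3 359.6 114. ]
[478.8 346.5 114. ]
[486.  373.3 114. ]
rest [415.3 376.4  76. ]
```

```bash
python3 -m jog '[[-0.1,0.2,4,0.01],[-0.1,0.2,8,0.01],[-0.1,0.2,10.5,0.01],[-0.1,0.2,11.7,0.01],[-0.1,0.2,11.7,0.01],[-0.1,0.2,11.7,0.01]]' && python3 -m jog '[[0,0,0,0],[0,0,0,0],[0,0,0,0],[0,0,0,0],[0,0,0,0],[0,0,0,0],[0,0,0,0]]' 1 80
```

```text
t: 5.63
eef_pos: [0.4868, 0.3571, 0.0831]
tool_rot: [0.0, 0.134, 0.991, 0.0]
contact_force: [0.8, 0.5, 0.5]
gripper_width: 0.55
grasp_force: 0.0
t: 6.22
eef_pos: [0.4873, 0.3584, 0.0848]
tool_rot: [0.002, 0.134, 0.991, 0.001]
contact_force: [-0.9, -1.7, 7.6]
gripper_width: 0.314
grasp_force: 79.7
```

```bash
python3 -m jog '[[0,0,-2,0],[0,0,-5,0],[0,0,-9,0],[0,0,-13,0],[0,0,-17,0],[0,0,-20.5,0],[-1,-2,-21.3,0],[-3,-5,-21.3,-0.05],[-5,-9,-21.3,-0.1],[-7,-12.5,-21.3,-0.15],[-9,-16,-21.3,-0.2],[-11,-19.5,-21.3,-0.223],[-13,-23,-21.3,-0.223],[-14.7,-26,-21.3,-0.223],[-15.3,-27.15,-21.3,-0.223],[-15.3,-27.15,-21.3,-0.223],[-15.3,-27.15,-21.3,-0.223]]'
python3 - <<'E'
from h import *
from station import bot
o=bot.get_obs();print(o["eef_pos"].round(4),o["q"].round(2))
for n in("scene","side","wrist"):
    c=bot.read_camera(n);np.savez("pics/"+n+"3.npz",**c)
    cv2.imwrite(f"pics/{n}3.png",c["pixels"][:,:,::-1])
E
```

```text
t: 7.63
eef_pos: [0.5615, 0.055, 0.2959]
tool_rot: [0.0, 0.023, 1.0, 0.0]
contact_force: [-0.3, 0.4, -1.4]
gripper_width: 0.315
grasp_force: 79.2
[0.5615 0.055  0.2959] [ 0.02  0.25 -0.28  1.73  0.07  1.16  1.25]
```

View pics/wrist3.png

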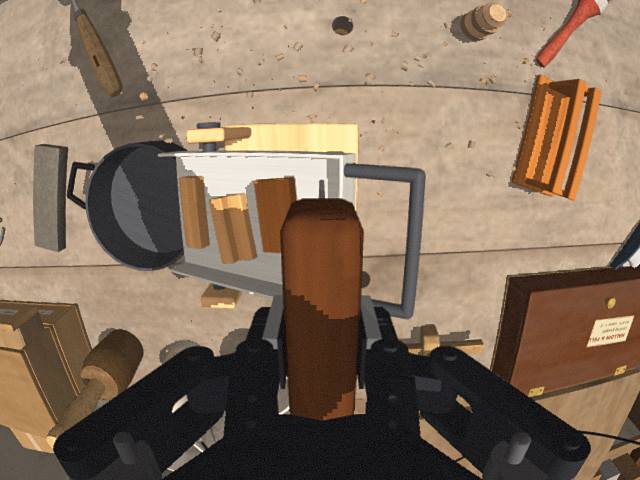

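The wrist view shows the scraper held with its handle at columns 283–362 and its blade's near corner at about (322,183). The pan's near end corner is at (343,155) and the wide offcut is at columns 253–297. I'll check the lateral alignment.

Run:
```python
from h import *
c=np.load("pics/wrist3.npz")
for n,u,v,z in[("blade near corner",322,182,.225),("handle near end top",322,200,.325),("handle near end mid-ht",322,203,.318),("handle far end",322,418,.325),("pan end corner outer near",355,153,.184),("pan bar near",424,172,.2),("pan bar far",410,314,.2),("lip wall near top",160,155,.10),("wide back",297,210,.15)]:
    print(n,wray(c,u,v,z).round(1))
for n in("scene","side"):
    P,C=cloud(np.load(f"pics/{n}3.npz"))
    print(n,"handle",*box(clean(sel(P,C,(.46,.66),(.02,.09),(.30,.335),lambda r,g,b:(r-b)>25))))
    print("pan",*box(clean(sel(P,C,(.48,.64),(-.1,.13),(.09,.21),gray))))
    print("bar",*box(clean(sel(P,C,(.48,.64),(.108,.13),(.185,.21),gray))))
    print("floor",*box(clean(sel(P,C,(.48,.64),(-.09,.06),(.06,.21),lambda r,g,b:(r-b<30)&(r>140)))))
```

```text
blade near corner [513.9  60.8 225. ]
handle near end top [504.8  60.9 325. ]
handle near end mid-ht [507.2  60.8 318. ]
handle far end [594.5  57.  325. ]
pan end corner outer near [500.7  84.  184. ]
pan bar near [512.8 128.  200. ]
pan bar far [617.  121.8 200. ]
lip wall near top [495.4 -93.8 100. ]
wide back [546.5  39.7 150. ]
scene handle c [559.8  48. ] size [ 21.3 101. ] long-axis deg 171.19 n 128 z [320.8 324.9 327.1]
pan c [559.7  14.4] size [134.7 213.7] long-axis deg 89.31 n 1236 z [ 98.7 131.3 191.6]
bar c [526.5 117.4] size [11.5 36.6] long-axis deg 11.67 n 41 z [199.7 203.6 206.9]
floor c [535.4   9.2] size [ 85.4 181.3] long-axis deg 46.94 n 467 z [ 94.7 121.  151.1]
side handle c [560.7  62. ] size [ 24.  102.3] long-axis deg 178.79 n 199 z [302.9 315.3 322.7]
pan c [560.1  53.8] size [122.2 145.3] long-axis deg 85.89 n 221 z [157.4 178.5 203.6]
bar c [562.7 122.7] size [  7.2 104.9] long-axis deg 176.88 n 87 z [197.5 201.4 204.4]Traceback (most recent call last):
  File "<stdin>", line 10, in <module>
  File "h.py", line 23, in box
    return "c",np.round(c,1),"siz
[... 248 characters left out ...]
                                                 ~~~~~~~~~~~~~^^^^^^^^^^^^^^^^^^^^^^^
    return _quantile_unchecked(
        a, q, axis, out, overwrite_input, method, keepdims, weights)
    return _ureduce(a,
                    func=_quantile_ureduce_func,
    ...<5 lines>...
                    overwrite_input=overwrite_input,
                    method=method)
    r = func(a, **kwargs)
    result = _quantile(arr,
                       quantiles=q,
    ...<2 lines>...
                       out=out,
                       weights=wgt)
    slices_having_nans = np.isnan(arr[-1, ...])
                                  ~~~^^^^^^^^^
IndexError: index -1 is out of bounds for axis 0 with size 0
```

```bash
python3 -m jog '[[-0.1,0.05,3,0],[-0.1,0.05,5,0],[-0.1,0.05,6,0],[-0.1,0.05,6.5,0],[-0.1,0.05,6.8,0],[-0.1,0.05,7.0,0],[-0.1,0.05,7.1,0],[-0.1,0.05,7.1,0]]'; python3 -m jog '[[0,0,0.1,0],[0,0,0.2,0],[0,0,0.3,0],[0,0,0.3,0]]'
```

```text
t: 8.45
eef_pos: [0.563, 0.0559, 0.2251]
tool_rot: [0.001, 0.022, 1.0, 0.0]
contact_force: [-0.4, 0.1, -2.0]
gripper_width: 0.314
grasp_force: 79.1
t: 8.78
eef_pos: [0.5627, 0.0557, 0.2216]
tool_rot: [0.0, 0.022, 1.0, 0.0]
contact_force: [1.1, 0.1, -0.1]
gripper_width: 0.316
grasp_force: 79.6
```

```bash
python3 -m jog '[[0,-0.5,0.25,0],[0,-1.2,0.59,0],[0,-1.9,0.94,0],[0,-2.6,1.29,0],[0,-3.3,1.63,0],[0,-4,1.98,0],[0,-4.7,2.33,0],[0,-5.4,2.67,0],[0,-6.1,3.02,0],[0,-6.8,3.37,0],[0,-7.3,3.62,0],[0,-7.3,3.62,0]]'
python3 - <<'E'
from h import *
from station import bot
c=bot.read_camera("scene");np.savez("pics/scene4.npz",**c)
w=bot.read_camera("wrist");np.savez("pics/wrist4.npz",**w)
a=cv2.resize(c["pixels"][130:330,270:470,::-1],(400,400));b=cv2.resize(w["pixels"][:,:,::-1],(400,300))
b=np.vstack([b,np.zeros((100,400,3),np.uint8)])
cv2.imwrite("pics/m4.png",np.hstack([a,b]))
P,C=cloud(c);Q=clean(sel(P,C,(.45,.66),(-.26,-.1),(.057,.066),lambda r,g,b:(r-b<25)&(r<120)))
r=np.hypot(Q[:,0]-.552,Q[:,1]+.168);Q=Q[(r>.06)&(r<.085)]
A=np.c_[2*Q[:,:2],np.ones(len(Q))];s=np.linalg.lstsq(A,(Q[:,:2]**2).sum(1),rcond=None)[0];print(len(Q),"circle",s[:2],np.sqrt(s[2]+s[:2]@s[:2]))
E
```

```text
t: 9.78
eef_pos: [0.5591, -0.0192, 0.1845]
tool_rot: [-0.0, 0.023, 1.0, -0.001]
contact_force: [1.2, -2.4, 0.6]
gripper_width: 0.315
grasp_force: 79.3
122 circle [ 0.5534227  -0.15458751] 0.07253668182269131
```

View pics/m4.png

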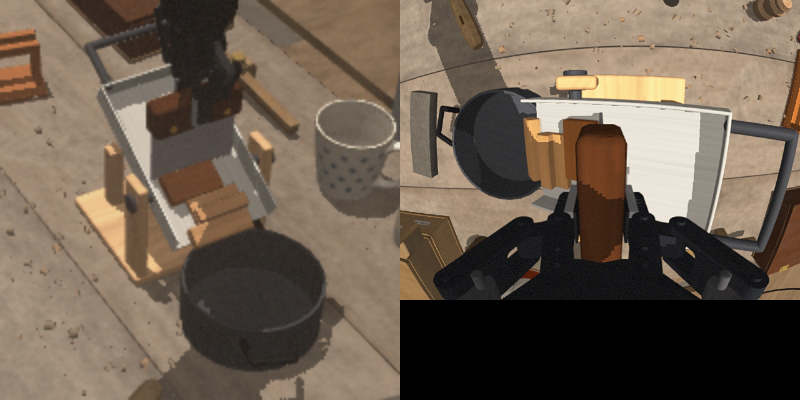

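The offcuts are packed ahead of the blade at the lip: strip first, then step, then wide. The pot mouth sits directly under the lip, with its centre at y ≈ −0.155. I'll continue over the lip.

```bash
python3 -m jog '[[0,-0.5,0.25,0],[0,-1.1,0.54,0],[0,-1.7,0.84,0],[0,-2.3,1.14,0],[0,-2.9,1.43,0],[0,-3.5,1.73,0],[0,-4.1,2.03,0],[0,-4.7,2.33,0],[0,-5.3,2.62,0],[0,-5.9,2.92,0],[0,-6.5,3.22,0],[0,-7,3.46,0],[0,-7.6,3.5,0],[0,-8.2,3.5,0],[0,-8.8,3.5,0],[0,-9.4,3.5,0],[0,-10,3.5,0],[0,-10.2,3.5,0],[0,-10.2,3.5,0]]'
python3 - <<'E'
from h import *
from station import bot
c=bot.read_camera("scene");np.savez("pics/scene5.npz",**c)
w=bot.read_camera("wrist");np.savez("pics/wrist5.npz",**w)
a=cv2.resize(c["pixels"][130:330,270:470,::-1],(400,400));b=cv2.resize(w["pixels"][:,:,::-1],(400,300))
b=np.vstack([b,np.zeros((100,400,3),np.uint8)])
cv2.imwrite("pics/m5.png",np.hstack([a,b]))
E
```

```text
t: 11.47
eef_pos: [0.5545, -0.1201, 0.15]
tool_rot: [-0.0, 0.023, 1.0, -0.0]
contact_force: [-0.4, 0.1, -1.8]
gripper_width: 0.31
grasp_force: 79.1
```

View pics/m5.png

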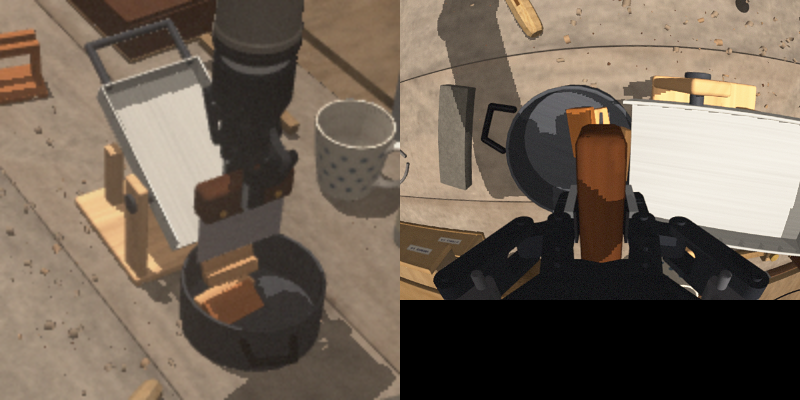

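The pan is empty and the offcuts lie in the pot. The scraper now goes back, carried over the bar.

```bash
python3 -m jog '[[0,0,-3,0],[0,0,-7,0],[0,0,-11,0],[0,0,-14.5,0],[0,1,-17,0],[0.5,4,-17,0],[1.2,8,-17,0],[2,12,-17,0],[2.8,16,-17,0.03],[3.5,20,-17,0.07],[4.3,24,-17,0.11],[5,28,-17,0.15],[5.8,32,-17,0.19],[6.6,36,-17,0.223],[7.4,40,-17,0.223],[8.2,44,-17,0.223],[8.7,46.5,-16,0.223],[8.91,47.5,-14,0.223],[8.91,47.5,-12,0.223],[8.91,47.5,-12,0.223]]' && python3 -m jog '[[0,0,0,0],[0,0,0,0],[0,0,0,0]]'
python3 - <<'E'
from h import *
from station import bot
o=bot.get_obs();q=o["tool_rot"];print(o["eef_pos"].round(4),q.round(4),o["q"].round(2))
c=bot.read_camera("scene");np.savez("pics/scene6.npz",**c)
P,C=cloud(c)
Q=clean(sel(P,C,(.45,.66),(-.26,-.06),(.0,.14),lambda r,g,b:(r-b)>40),.005,3);print("wood in pot",*box(Q))
w=bot.read_camera("wrist");np.savez("pics/wrist6.npz",**w)
a=cv2.resize(c["pixels"][130:330,270:470,::-1],(400,400));b=cv2.resize(w["pixels"][:,:,::-1],(400,300))
b=np.vstack([b,np.zeros((100,400,3),np.uint8)])
cv2.imwrite("pics/m6.png",np.hstack([a,b]))
E
```

```text
t: 13.23
eef_pos: [0.4842, 0.3592, 0.2659]
tool_rot: [-0.003, 0.132, 0.991, -0.002]
contact_force: [-0.8, -1.0, -2.3]
gripper_width: 0.318
grasp_force: 79.2
t: 13.48
eef_pos: [0.4878, 0.3594, 0.2718]
tool_rot: [0.001, 0.134, 0.991, 0.001]
contact_force: [0.6, -0.3, -1.6]
gripper_width: 0.314
grasp_force: 79.2
[0.4878 0.3594 0.2718] [9.000e-04 1.341e-01 9.910e-01 8.000e-04] [-0.39  0.36 -0.45  1.66  0.17  1.16  0.42]
wood in pot c [ 553.1 -159.4] size [197.4 203.6] long-axis deg 0.35 n 951 z [ 2.6 28.1 47.9]
```

View pics/m6.png

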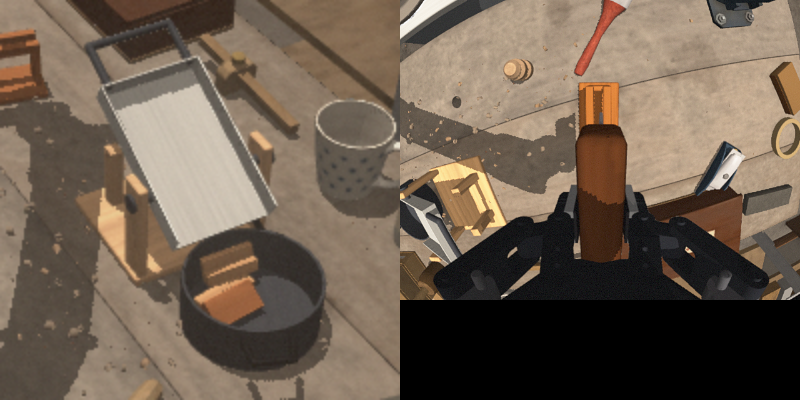

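```bash
python3 -m jog '[[0,-0.1,3.5,0],[0,-0.1,7,0],[0,-0.1,9.5,0],[0,-0.1,11,0],[0,-0.1,11.6,0],[0,-0.1,12.2,0],[0,-0.1,13,0],[0,-0.1,13,0]]'; python3 -m jog '[[0,0,1,0],[0,0,2,0],[0,0,3,0],[0,0,4,0],[0,0,4.8,0],[0,0,5.3,0],[0,0,5.5,0],[0,0,5.5,0]]'
```

```text
t: 14.25
eef_pos: [0.4868, 0.3584, 0.1399]
tool_rot: [0.0, 0.134, 0.991, 0.0]
contact_force: [-0.2, 0.2, -2.1]
gripper_width: 0.314
grasp_force: 79.4
t: 14.92
eef_pos: [0.4865, 0.3584, 0.085]
tool_rot: [-0.0, 0.133, 0.991, -0.0]
contact_force: [-0.0, -0.3, -2.1]
gripper_width: 0.314
grasp_force: 79.3
```

```bash
python3 -m jog '[[0,0,0.1,0],[0,0,0.1,0]]' && python3 -m jog '[[0,0,0.1,0],[0,0,0.1,0],[0,0,0.1,0],[0,0,0.1,0],[0,0,0.1,0],[0,0,0.1,0],[0,0,-1,0],[0,0,-3,0],[0,0,-6,0],[0,0,-10,0],[0,0,-14,0],[0,0,-14,0],[0,0,-14,0],[0,0,-14,0],[0,0,-14,0]]' -0.3
python3 - <<'E'
from h import *
from station import bot
pic=[]
for n in("scene","side","wrist"):
    c=bot.read_camera(n);np.savez(f"pics/{n}7.npz",**c)
    P,C=cloud(c)
    if n!="wrist":print(n,"handle",*box(clean(sel(P,C,(.4,.6),(.28,.42),(.105,.125)))))
    else:
        for u,v in[(0,0)]:pass
    pic.append(c["pixels"][:,:,::-1])
cv2.imwrite("pics/m7.png",np.hstack([cv2.resize(pic[2],(400,300)),cv2.resize(pic[0][240:320,350:440],(338,300))]))
E
```

```text
t: 15.08
eef_pos: [0.4867, 0.3586, 0.0848]
tool_rot: [0.0, 0.133, 0.991, -0.0]
contact_force: [-3.0, -2.4, 6.9]
gripper_width: 0.32
grasp_force: 80.2
t: 16.33
eef_pos: [0.4861, 0.3577, 0.223]
tool_rot: [-0.001, 0.134, 0.991, -0.001]
contact_force: [-0.1, -0.5, -0.2]
gripper_width: 0.653
grasp_force: 0.0
scene handle c [485.5 353.5] size [23.3 94.7] long-axis deg 163.77 n 89 z [106.7 111.4 115.6]
side handle c [485.8 360.9] size [ 25.8 100.6] long-axis deg 164.57 n 413 z [107.2 111.3 113.5]
```

View pics/m7.png

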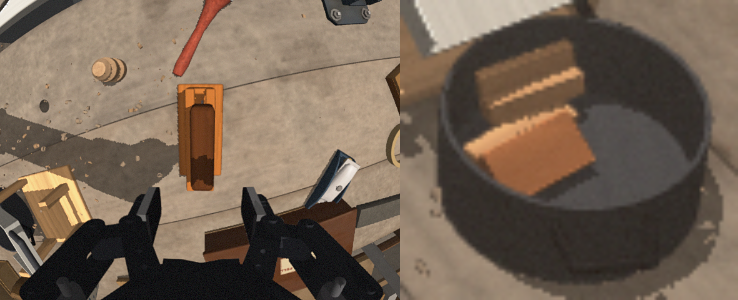

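The handle is back at its start position in the rest, the offcuts lie at rest in the pot, and the arm is clear. Handing in.

```bash
python3 -c "
from station import bot
print(bot.hand_in())"
```

```text
the job is handed in; nothing more can be done
None
```

I handed the job in, with no verdict returned: the pan stands fully tipped and empty, the scraper hangs back in its rest and the arm is clear, but the pot pictures clearly show only the step and wide offcuts; the strip was swept over the lip with them and is presumably underneath.

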